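# Drive a hinge pin home with a spring pin setter

## Robot

A 6-joint arm with a two-finger parallel gripper is mounted at the origin on the work surface. World frame = base frame: x ahead of the robot, y to its left, z up, the work surface at z = 0. Lengths are in mm, angles in degrees, forces in N, time in s.
With the tool pointing down it reaches from about 300 to 850 mm from the base axis. Payload 4.2 kg.
Tool frame: the origin (TCP) lies midway between the tips of the shut fingers; the grasp point (between the pads) lies 19 mm behind it; z points along the fingers, y is the line along which they close (so a half turn about z gives the same grasp; the last joint's range is limited). The gripper opens to 91 mm and grips with 3 to 60 N. Pads are 32 mm wide; open, the fingers measure 118 mm over their backs; the gripper's body (76 mm by 178 mm) begins 60 mm behind the grasp point.
Start: joints at [71.734, 18.312, 89.639, -0, 72.044, -1.146], TCP at [169.267, 549.538, 213.976] pointing down, gripper open.
Joint ranges: [-177.97, 177.97], [-48.28, 115.42], [12.27, 149.76], [-77.06, 257.06], [2.81, 150.46], [-146.56, 146.56]. Speed limits (degrees/s): [147.25, 147.25, 180, 180, 180, 180].

## Interface

Orientations are given as [roll, pitch, yaw] about the fixed x, y, z axes, in that order (R = Rz(yaw) Ry(pitch) Rx(roll)).
In Python, from workcell import env gives the robot as it stands.
- The arm moves only by the shell command python3 -m jog 'ROWS' [FORCE]. ROWS is a JSON object of lists of equal length, an entry for each row: "jaw": the finger opening in mm, from 0 to 91.2; "slide": the shift along the tool's x, y, z in units of 30 mm (1.0 is 30 mm), a list of three; "spin": the turn about the tool's z in units of 8 degrees (1.0 is 8 degrees). In form: {"jaw": [jaw, ...], "slide": [[dx, dy, dz], ...], "spin": [spin, ...]}. A call has 1 to 10 rows; each row shifts and turns the commanded pose from where the row before left it, along the tool's axes as they then stand; what a row does not reach is not made up. A row lasts 1/10 s, in which the tool goes at most 50 mm and 8.59 degrees, less where a joint would pass 70% of its speed; a pose out of reach is approached as far as the arm can. A call is refused whole if a number of a shift passes 1 or a number of a turn 1, either way. A call with a gripper value outside its range is refused whole. The fingers move at their own pace and stop on an object; FORCE is the grip in N (left out, the last holds). Time passes only in rows, so rows that do not move let the fingers close. It gives the time, the measured TCP pose, the force, the opening and the grip force at its end, in the units of the state.
- env.state(): the state, without advancing time (a new reading comes with each control period).
- env.grab_frame(name): name is "side" or "top" or "wrist"; returns the picture (384x512x3 uint8, red, green, blue); there is no depth.
- env.camera_model(name): a dict with "fx", "fy", "cx", "cy" (pixels), "camera_from_world" (4x4, takes a point from world to camera coordinates). Camera axes: x right, y up, looking along -z (the intrinsics and any distortion apply to the point x, -y, -z); pixel columns grow to the right and rows downward; lengths in mm; the calibration is good to about 2 mm. A picture is of the moment at which its call begins: read the wrist's pose just before it. camera_model takes no time and is no camera call; for the wrist camera it gives the pose at the moment of the call.
- env.job_done(): hands the job in; it is judged then, once.
The state is a dict: "time_s": time; "qpos": joint angles; "qvel": joint speeds; "effort": joint torques, N m; "ee_pos": TCP position; "ee_rot": TCP orientation; "force": force on the tool from outside, world axes, zero at the start; "torque": the same for the moment, N m; "gripper_width": finger opening in mm; "gripper_force": force on a finger pad.
Only numpy, scipy, OpenCV 4.12 (cv2) and the standard library are available. Lean on these libraries where they do the work, as an engineer would, in place of code of your own. Each camera call takes 0.05 s, during which the arm holds its last target. There are 200 camera calls.

## Task

Drive the hinge pin fully home with one blow of the bench pin setter. Gently draw the striker back by its upright handle until the hidden sear catches, without crushing the rubber buffer behind it, and let go so that the striker stays cocked by itself; then, with the handle left free, press the trip pad down to fire it. Leave the hammer, the pin tray and the oil can where they are.

Things in the scene. Friction and masses are not known exactly. Their poses are not given: they have to be found in the camera images.
- setter: Bench pin setter, bolted down: dark steel base plate 315 x 125 x 8 mm, aluminium hinge block in a clamp at its front end, flat grey cover (top 62 mm high) over the latch at its rear end. Origin on the bench under the striker. Its x axis (level) is the firing direction, from cover to hinge block; z up; the trip pad is on its -y side. The striker slides along this x, at 45 mm height.
- handle: The striker's handle: a black upright round post, 20 mm in diameter, 60 mm tall, on the striker bar. Origin: centre of its foot, 58 mm above the bench; its top is at 118 mm. It is drawn along the setter's -x. Within 75 mm of it nothing else on the setter is higher than 75 mm.
- striker (a joint): Draw of the striker in m, growing as it is pulled to the setter's -x; 0 = fully forward. At the start it rests on the proud pin at about 0.006. A spring of 120 N/m pushes it forward, with 4 N at 0. The sear catches by itself at a hidden, hand-set draw between 0.037 and 0.059. Let go after the catch, it comes forward onto the sear and stays; let go before, it flies forward.
- telltale (a joint): Overload flag under the cover, in m: stays 0 until the rubber buffer behind the striker is squeezed by over 5 mm, then is pushed along; over 0.001 = buffer crushed. Drawing: 15 mm before the catch the sear drags, 3 to 7 N extra for 8 mm, then rides nearly free for 6 mm and snaps in. 3 mm past the catch the striker meets the buffer, 1400 N/m on top of the spring.
- trip (a point): Point to press on the trip pad's top face, 70 mm above the bench, fixed on the setter. The steel pad is 24 mm wide (setter's y) and free 32 mm either side of the point along the setter's x, between two grey guards standing 5 mm higher. It goes down up to 9 mm against a spring (4 to 6 N, with friction up to 12 N when cocked); the sear lets go 5 to 6 mm down. It springs back up.
- pin (a joint): The steel hinge pin, 8 mm in diameter, level, in line with the striker: how far it has been driven into the hinge block, in m. 0 = standing 6 mm proud (start), 0.006 = flush, fully home. It is tight (16 N of friction), yet pushing the handle hard forward would press it in; a blow of the striker from the sear drives it all the way.
- hammer: Bystander: a hammer 260 mm long, lying on the bench along its x.
- pin_tray: Bystander: a grey open tray 100 x 70 x 30 mm. Origin: centre of its underside.
- oil_can: Bystander: a small white can, 52 mm in diameter, 90 mm tall. Origin: centre of its underside.

How it is judged (in metres and radians):
On the way, in this order (a step that is already met when the one before it is completed fails the run):
1. the striker stays cocked on its sear, drawn more than 30 mm and at rest, with the handle free and the pin not yet driven half-way (value of joint striker above 0.03 m and velocity of joint striker between -0.02 and 0.02 m/s and contact force between the fingers and handle below 0.1 N and value of joint pin below 0.003 m), for 0.3 s.
2. the striker has fired with the handle free and driven the pin home (value of joint pin above 0.0053 m and value of joint striker below 0.004 m and contact force between the fingers and handle below 0.1 N), for 0.1 s.
At the end, for the whole second after the job is handed in: The pin is driven at least 5.3 of its 6 mm, the striker is at rest fully forward (draw under 4 mm), and the hammer, the pin tray and the oil can are within 30 mm of where they were (value of joint pin above 0.0053 m and value of joint striker below 0.004 m and velocity of joint striker between -0.02 and 0.02 m/s and distance of each of hammer, pin_tray, oil_can from where it was at the start of the episode below 0.03 m); the robot touches nothing.
It fails at once if the rubber buffer is crushed by more than about 6 mm, so that its overload flag moves (value of joint telltale above 0.001 m).
It fails at once if the pin is pushed in more than half-way with the fingers on the handle, instead of by one free blow (value of joint pin between 0.003 and 0.0053 m and contact force between the fingers and handle above 0.5 N).
It fails at once if the hammer, the pin tray or the oil can is moved more than 30 mm (distance of any of hammer, pin_tray, oil_can from where it was at the start of the episode above 0.03 m).
It also fails if it takes over 61 s, if anything falls off the work surface, if the arm or the gripper's body presses on something with over 40 N, if the wrist force passes 120 N, or if a joint passes its speed limit or range.

## Working session

There is one attempt and no reset: what is moved stays moved. The work goes in short steps, Python scripts to look and compute and a shell command to move; the robot and the scene stay as the last step left them, time stands still between calls to the robot, and variables do not carry over. Pictures are saved under pics/ and viewed, at most 10 in all, crops included, and the job is handed in when it is done.

```bash
ls; mkdir -p pics
python3 - <<'E'
from workcell import env
import cv2
for n in("top","side"):
    f=env.grab_frame(n); cv2.imwrite(f"pics/{n}0.png",f[:,:,::-1])
    m=env.camera_model(n); print(n,m)
s=env.state(); print(s)
E
```

```text
pics
top {'fx': 478.02214878276, 'fy': 478.02214878276, 'cx': 254.5938229122375, 'cy': 201.34208920339793, 'camera_from_world': array([[-2.24001650e-02, -9.99704415e-01,  9.45062289e-03,
         3.97202061e+01],
       [ 9.98637754e-01, -2.19286705e-02,  4.73473350e-02,
        -6.44027141e+02],
       [-4.71261002e-02,  1.04983369e-02,  9.98833778e-01,
        -1.11080919e+03],
       [ 0.00000000e+00,  0.00000000e+00,  0.00000000e+00,
         1.00000000e+00]])}
side {'fx': 351.1510531352603, 'fy': 351.1510531352603, 'cx': 256.70155164386836, 'cy': 192.72029433394727, 'camera_from_world': array([[ 8.89510835e-01, -4.56742151e-01,  1.25332029e-02,
        -5.78065488e+02],
       [ 3.31759844e-01,  6.64481141e-01,  6.69626925e-01,
        -2.81305814e+02],
       [-3.14174919e-01, -5.91482392e-01,  7.42591880e-01,
        -7.45275437e+02],
       [ 0.00000000e+00,  0.00000000e+00,  0.00000000e+00,
         1.00000000e+00]])}
{'time_s': 0.1, 'qpos': array([ 7.17344896e+01,  1.83470025e+01,  8.96986027e+01, -1.69261750e-03,
        7.20447553e+01, -1.14634968e+00]), 'qvel': array([-0.03823026, -0.01905184, -0.20301388, -0.0690751 , -0.13945224,
        0.02332396]), 'effort': array([-1.69262232e-03, -4.13332450e+01, -2.32507306e+01,  7.26741878e-02,
        4.21788124e-02, -3.78646371e-05]), 'ee_pos': array([169.1279448 , 549.09194843, 213.21965331]), 'ee_rot': array([-1.79909625e+02, -1.98738862e-04,  1.62881362e+02]), 'force': array([ 0.72341944, -0.9261981 , -0.06075992]), 'torque': array([-0.0126897 ,  0.00751994, -0.06902232]), 'gripper_force': 0.0, 'gripper_width': 91.18209207341135}
```

View pics/top0.png

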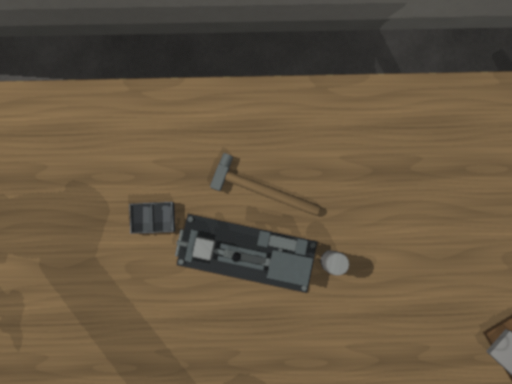

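View pics/side0.png

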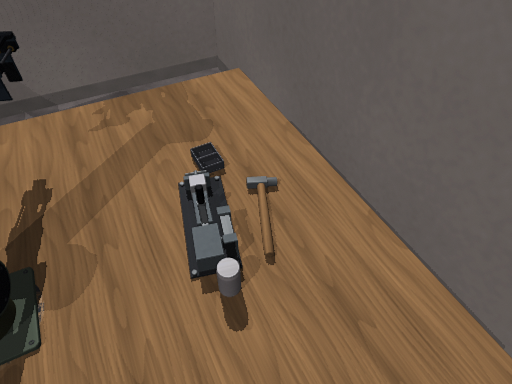

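The top view shows the setter with the hinge block at about (203,249), the black handle at (237,257), the cover at (290,267) and the trip pad at (283,243). The firing direction runs left in the image (about world +y). The can is at (336,263), the tray at (153,218) and the hammer is above the setter. Next I'll zoom in for accurate positions.

```bash
cat > h.py <<'E'
import numpy as np
from workcell import env
def ray(n,u,v,z,m=None):
    m=m or env.camera_model(n); T=np.array(m["camera_from_world"]);R=T[:3,:3];t=T[:3,3]
    d=R.T@np.array([(u-m["cx"])/m["fx"],-(v-m["cy"])/m["fy"],-1.]); c=-R.T@t
    return c+d*(z-c[2])/d[2]
def proj(n,p,m=None):
    m=m or env.camera_model(n); q=np.array(m["camera_from_world"])@np.append(p,1)
    return m["cx"]+m["fx"]*q[0]/-q[2], m["cy"]+m["fy"]*q[1]/q[2]
E
python3 - <<'E'
import cv2
from h import *
a=cv2.imread("pics/top0.png")[205:300,170:325]; b=cv2.imread("pics/side0.png")[165:280,165:250]
a=cv2.resize(a,None,fx=5,fy=5,interpolation=cv2.INTER_CUBIC);cv2.imwrite("pics/topz.png",cv2.convertScaleAbs(a,alpha=1.8))
b=cv2.resize(b,None,fx=5,fy=5,interpolation=cv2.INTER_CUBIC);cv2.imwrite("pics/sidez.png",cv2.convertScaleAbs(b,alpha=1.8))
E
```

```text
(no output)
```

View pics/topz.png

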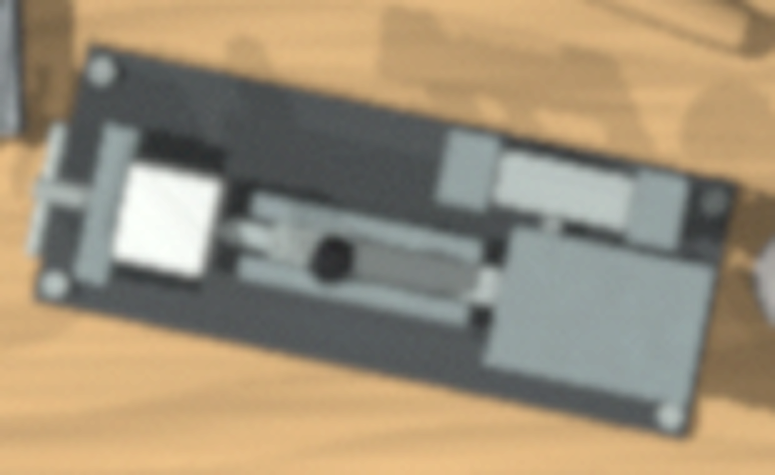

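View pics/sidez.png

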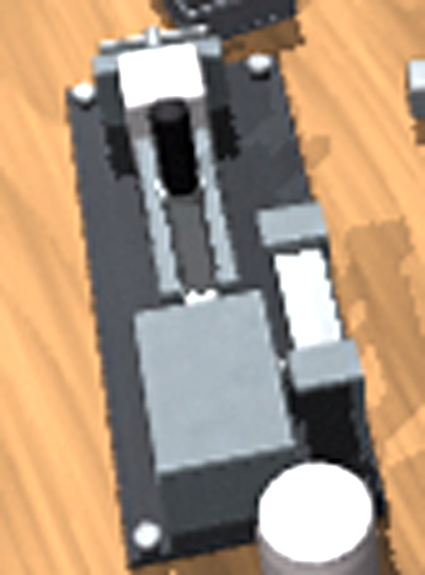

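The crops show the handle top as a black disc at zoomed (332,258) in the top crop and (170,105) in the side crop. Plate corners are at (92,47), (737,183), (690,437) and (35,300), and the bright trip pad is centred near (565,190) between its guards.

Run:
```python
import cv2
from h import *
np.set_printoptions(precision=1,suppress=True)
full=lambda u,v:(170+(u+.5)/5-.5,205+(v+.5)/5-.5)
C=[ray("top",*full(*p),8) for p in[(92,47),(737,183),(690,437),(35,300)]]
for c in C: print(c)
e=(C[0]-C[1])+(C[3]-C[2]); e[2]=0; print("lens",np.linalg.norm(C[0]-C[1]),np.linalg.norm(C[3]-C[2]),np.linalg.norm(C[0]-C[3]),np.linalg.norm(C[1]-C[2]))
g=(C[0]-C[3])+(C[1]-C[2])
ang=np.degrees(np.arctan2(e[1],e[0]));print("setter yaw",ang, "from short",np.degrees(np.arctan2(g[1],g[0]))+90)
im=cv2.imread("pics/top0.png").astype(int); gr=im.sum(2)
# handle disc: dark pixels weighted
sub=gr[248:266,228:247]; print(sub[2:15,2:16])
ys,xs=np.mgrid[248:266,228:247]; w=np.clip(110-sub,0,None)*(np.hypot(xs-236,ys-256)<7)
hu,hv=(w*xs).sum()/w.sum(),(w*ys).sum()/w.sum(); print("handle px",hu,hv,ray("top",hu,hv,118))
# pad: bright mask
hs=[(497,150),(637,172),(630,228),(497,202)]
P=[ray("top",*full(*p),70) for p in hs]; print("pad",np.array(P),np.mean(P,0))
print("guards mid",[ray("top",*full(*p),75) for p in[(468,169),(658,210)]])
h=ray("top",hu,hv,118); print("handle in side",proj("side",h),"expect",165+170.5/5-.5,165+105.5/5-.5)
```

```text
[618.6 183.4   8. ]
[ 547.6 -120.     8. ]
[429.  -94.5   8. ]
[500.2 212.1   8. ]
lens 311.6378889585002 314.7191690996536 121.7912444696734 121.28284400376712
setter yaw 76.87153784327954 from short 77.1194448250988
[[234 237 239 241 236 233 231 233 239 241 241 251 254 257]
 [252 251 247 237 222 204 199 204 218 219 223 228 237 242]
 [255 252 246 226 186 147 135 139 161 180 191 200 204 212]
 [249 247 231 187 136  91  81  80  97 128 158 182 188 192]
 [252 243 213 156 102  81  68  66  71  84 124 176 197 204]
 [255 231 189 130  87  81  78  73  72  80 125 176 203 209]
 [257 219 164 114  91  81  84  79  77  79 123 178 206 212]
 [245 205 146 105  90  88  83  79  79  84 130 184 205 212]
 [231 191 136 103  87  85  82  79  76  90 137 185 205 212]
 [246 213 164 116  87  84  82  83  92 112 148 179 198 206]
 [263 244 205 154 114  99  97 104 118 140 159 177 190 198]
 [264 260 238 202 167 153 151 162 179 192 202 206 207 207]
 [242 249 248 234 218 210 210 216 231 240 242 246 243 242]]
handle px 236.5272564789991 256.13047363717607 [524.1  67.6 118. ]
pad [[567.1  -4.5  70. ]
 [555.9 -66.8  70. ]
 [531.  -63.   70. ]
 [544.   -3.9  70. ]] [549.5 -34.6  70. ]
guards mid [array([559.1,   8.8,  75. ]), array([539. , -75.2,  75. ])]
handle in side (np.float64(199.17181374799355), np.float64(186.01512197713808)) expect 198.6 185.6
```

```bash
python3 -m jog '{"jaw":[46,46,46,46,46,46,46,46,46,46],"slide":[[0,0,0],[-0.9,-0.77,0],[-0.9,-0.77,0],[-0.9,-0.77,0],[-0.9,-0.77,0],[-0.9,-0.77,0],[-0.9,-0.77,0],[-0.9,-0.77,0],[-0.9,-0.77,0],[-0.9,-0.77,0]],"spin":[-0.51,0,0,0,0,0,0,0,0,0]}' 40
python3 -m jog '{"jaw":[46,46,46,46,46,46,46],"slide":[[-0.9,-0.77,0],[-0.9,-0.77,0],[-0.9,-0.77,0],[-0.9,-0.77,0],[-0.9,-0.77,0],[-0.9,-0.77,0],[0,0,0]],"spin":[0,0,0,0,0,0,0]}'
```

```text
time_s: 1.1
ee_pos: [359.5, 290.8, 213.7]
ee_rot: [-180.0, -0.0, 167.0]
force: [-0.2, 0.9, -0.3]
gripper_width: 46.3
gripper_force: 0.0
time_s: 1.8
ee_pos: [487.5, 117.7, 213.4]
ee_rot: [-179.9, 0.0, 166.7]
force: [-1.2, 0.2, 0.2]
gripper_width: 45.6
gripper_force: 0.0
```

```bash
python3 -m jog '{"jaw":[46,46,46,46],"slide":[[-0.8,-0.7,0],[-0.76,-0.65,0],[0,0,0],[0,0,0]],"spin":[0,0,0,0]}'
python3 - <<'E'
import cv2
from h import *
np.set_printoptions(precision=1,suppress=True)
s=env.state();m=env.camera_model("wrist");f=env.grab_frame("wrist");cv2.imwrite("pics/w1.png",cv2.convertScaleAbs(f[:,:,::-1],alpha=1.5))
np.save("w1.npy",np.array([0]));import pickle;pickle.dump(m,open("w1.pkl","wb"))
print(s["ee_pos"],proj("wrist",[524.1,67.6,118],m),proj("wrist",[549,-34,70],m))
E
```

```text
time_s: 2.2
ee_pos: [521.5, 70.9, 213.4]
ee_rot: [180.0, -0.1, 166.9]
force: [-0.0, 0.6, 0.5]
gripper_width: 46.1
gripper_force: 0.0
[521.5  70.9 213.4] (np.float64(257.31371905521917), np.float64(193.71444527305167)) (np.float64(173.4413552429026), np.float64(223.39873625131452))
```

View pics/w1.png

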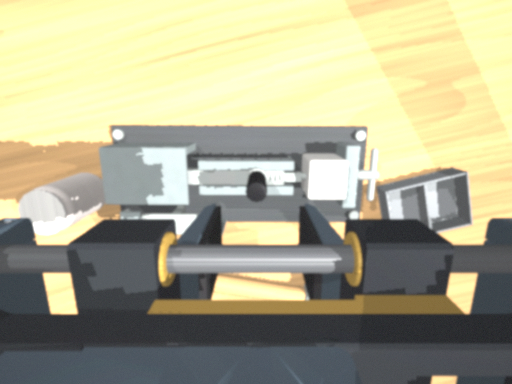

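The wrist view shows the setter level in the image, so the yaw is right. The handle is at (257,185), midway between the fingers and matching the prediction. I'll go down around it.

```bash
python3 -m jog '{"jaw":[46,46,46,46,46,46,46,46],"slide":[[-0.1,0,0.5],[0,0,0.8],[0,0,0.8],[0,0,0.8],[0,0,0.8],[0,0,0.5],[0,0,0],[0,0,0]],"spin":[0,0,0,0,0,0,0,0]}'
python3 -m jog '{"jaw":[46,46],"slide":[[0,0,0],[0,0,0]],"spin":[0,0]}'
```

```text
time_s: 3.05
ee_pos: [524.8, 70.8, 88.4]
ee_rot: [180.0, -0.0, 167.0]
force: [0.0, 1.1, -0.1]
gripper_width: 46.1
gripper_force: 0.0
time_s: 3.25
ee_pos: [525.6, 70.2, 89.1]
ee_rot: [180.0, 0.1, 167.0]
force: [0.7, 0.1, -0.4]
gripper_width: 46.2
gripper_force: 0.0
```

```bash
cat > f.sh <<'E'
paste -sd' ' | sed 's/time_s/\n&/g;s/ee_rot: [^]]*\]//g' | python3 -c "
import sys,re
for l in sys.stdin:
    n=[float(x) for x in re.findall(r'-?\d+\.\d+',l)]
    if len(n)>8 or len(n)==9: print('t%.2f s=%.1f w=%.1f z=%.1f Fs=%.1f Fw=%.1f Fz=%.1f jaw=%.1f g=%.1f'%(n[0],n[1]*.225+n[2]*.974,n[1]*-.974+n[2]*.225,n[3],n[4]*.225+n[5]*.974,n[4]*-.974+n[5]*.225,n[6],n[7],n[8]))
    elif l.strip(): print(l)"
E
(python3 -m jog '{"jaw":[46,46,46,46,46],"slide":[[0,-0.1,0.1],[0,-0.1,0],[0,-0.1,0],[0,-0.1,0],[0,0,0]],"spin":[0,0,0,0,0]}'
python3 -m jog '{"jaw":[46],"slide":[[0,-0.05,0]],"spin":[0]}'
python3 -m jog '{"jaw":[46],"slide":[[0,-0.05,0]],"spin":[0]}'
python3 -m jog '{"jaw":[46],"slide":[[0,-0.05,0]],"spin":[0]}'
python3 -m jog '{"jaw":[46],"slide":[[0,-0.05,0]],"spin":[0]}'
python3 -m jog '{"jaw":[46],"slide":[[0,-0.05,0]],"spin":[0]}'
python3 -m jog '{"jaw":[46],"slide":[[0,0,0]],"spin":[0]}') | bash f.sh
```

```text
t3.75 s=173.7 w=-495.6 z=85.0 Fs=0.1 Fw=-0.2 Fz=-0.4 jaw=45.9 g=0.0
t3.85 s=172.7 w=-495.7 z=85.0 Fs=-0.7 Fw=-0.1 Fz=0.6 jaw=45.9 g=0.0
t3.95 s=171.1 w=-495.6 z=84.9 Fs=0.0 Fw=-0.5 Fz=-0.9 jaw=46.1 g=0.0
t4.05 s=169.7 w=-495.6 z=84.9 Fs=3.5 Fw=0.3 Fz=-0.1 jaw=45.9 g=1.6
t4.15 s=169.1 w=-495.7 z=84.9 Fs=4.7 Fw=-0.5 Fz=-1.4 jaw=45.8 g=2.5
t4.25 s=167.8 w=-495.7 z=84.9 Fs=5.3 Fw=0.4 Fz=-0.7 jaw=46.1 g=2.6
t4.35 s=167.5 w=-495.6 z=84.9 Fs=4.2 Fw=1.4 Fz=-1.1 jaw=45.8 g=2.5
```

Contact came at s≈170 (draw 6 mm), and the pad force works as a quiet gauge. I'll continue drawing slowly.

```bash
(python3 -m jog '{"jaw":[46,46,46,46,46],"slide":[[0,-0.05,0],[0,-0.05,0],[0,-0.05,0],[0,-0.05,0],[0,-0.05,0]],"spin":[0,0,0,0,0]}'
python3 -m jog '{"jaw":[46,46],"slide":[[0,-0.05,0],[0,-0.05,0]],"spin":[0,0]}'
python3 -m jog '{"jaw":[46],"slide":[[0,-0.05,0]],"spin":[0]}'
python3 -m jog '{"jaw":[46],"slide":[[0,-0.05,0]],"spin":[0]}'
python3 -m jog '{"jaw":[46],"slide":[[0,-0.05,0]],"spin":[0]}'
python3 -m jog '{"jaw":[46],"slide":[[0,-0.05,0]],"spin":[0]}'
python3 -m jog '{"jaw":[46],"slide":[[0,-0.05,0]],"spin":[0]}'
python3 -m jog '{"jaw":[46],"slide":[[0,-0.05,0]],"spin":[0]}') | bash f.sh
```

```text
t4.85 s=160.1 w=-495.6 z=84.9 Fs=6.5 Fw=1.1 Fz=-1.1 jaw=45.8 g=3.0
t5.05 s=157.3 w=-495.6 z=84.9 Fs=7.6 Fw=1.8 Fz=-1.8 jaw=46.0 g=3.2
t5.15 s=155.8 w=-495.6 z=84.9 Fs=7.4 Fw=0.3 Fz=-1.0 jaw=46.0 g=3.3
t5.25 s=154.4 w=-495.6 z=84.9 Fs=7.0 Fw=1.5 Fz=-2.2 jaw=46.3 g=3.4
t5.35 s=153.0 w=-495.6 z=84.9 Fs=6.1 Fw=1.2 Fz=-1.8 jaw=46.0 g=3.5
t5.45 s=151.5 w=-495.5 z=84.9 Fs=7.9 Fw=0.3 Fz=-1.3 jaw=46.3 g=3.6
t5.55 s=150.1 w=-495.6 z=84.9 Fs=8.3 Fw=0.7 Fz=-1.1 jaw=45.7 g=3.7
t5.65 s=148.6 w=-495.5 z=84.9 Fs=7.5 Fw=0.8 Fz=-1.1 jaw=46.3 g=3.7
```

```bash
(python3 -m jog '{"jaw":[46],"slide":[[0,-0.05,0]],"spin":[0]}'
python3 -m jog '{"jaw":[46],"slide":[[0,-0.05,0]],"spin":[0]}'
python3 -m jog '{"jaw":[46],"slide":[[0,-0.05,0]],"spin":[0]}'
python3 -m jog '{"jaw":[46],"slide":[[0,-0.05,0]],"spin":[0]}'
python3 -m jog '{"jaw":[46],"slide":[[0,-0.05,0]],"spin":[0]}'
python3 -m jog '{"jaw":[46],"slide":[[0,-0.05,0]],"spin":[0]}') | bash f.sh
```

```text
t5.75 s=147.1 w=-495.5 z=84.9 Fs=6.3 Fw=1.3 Fz=-0.6 jaw=46.0 g=3.8
t5.85 s=145.7 w=-495.5 z=84.9 Fs=8.1 Fw=0.9 Fz=-1.4 jaw=46.3 g=3.9
t5.95 s=144.2 w=-495.5 z=84.9 Fs=7.6 Fw=0.8 Fz=-1.8 jaw=46.1 g=4.0
t6.05 s=142.8 w=-495.5 z=84.9 Fs=8.4 Fw=0.7 Fz=-1.3 jaw=46.0 g=4.1
t6.15 s=141.3 w=-495.5 z=84.9 Fs=7.9 Fw=1.6 Fz=-1.9 jaw=45.9 g=4.2
t6.25 s=139.9 w=-495.4 z=84.9 Fs=8.6 Fw=0.5 Fz=-0.8 jaw=46.3 g=4.3
```

```bash
(python3 -m jog '{"jaw":[46],"slide":[[0,-0.05,0]],"spin":[0]}'
python3 -m jog '{"jaw":[46],"slide":[[0,-0.05,0]],"spin":[0]}'
python3 -m jog '{"jaw":[46],"slide":[[0,-0.05,0]],"spin":[0]}'
python3 -m jog '{"jaw":[46],"slide":[[0,-0.05,0]],"spin":[0]}'
python3 -m jog '{"jaw":[46],"slide":[[0,-0.05,0]],"spin":[0]}'
python3 -m jog '{"jaw":[46],"slide":[[0,-0.05,0]],"spin":[0]}') | bash f.sh
```

```text
t6.35 s=138.5 w=-495.5 z=84.9 Fs=9.3 Fw=1.3 Fz=-1.6 jaw=46.2 g=4.8
t6.45 s=137.7 w=-495.4 z=84.9 Fs=14.3 Fw=1.1 Fz=-2.5 jaw=45.7 g=7.0
t6.55 s=136.9 w=-495.4 z=84.9 Fs=14.9 Fw=1.3 Fz=-1.9 jaw=46.1 g=7.4
t6.65 s=135.6 w=-495.4 z=84.9 Fs=15.1 Fw=1.5 Fz=-2.1 jaw=45.8 g=7.6
t6.75 s=134.2 w=-495.4 z=84.9 Fs=16.7 Fw=1.7 Fz=-2.7 jaw=46.1 g=7.8
t6.85 s=132.9 w=-495.4 z=84.9 Fs=14.7 Fw=1.3 Fz=-2.6 jaw=46.0 g=8.1
```

```bash
(python3 -m jog '{"jaw":[46],"slide":[[0,-0.05,0]],"spin":[0]}'
python3 -m jog '{"jaw":[46],"slide":[[0,-0.05,0]],"spin":[0]}'
python3 -m jog '{"jaw":[46],"slide":[[0,-0.05,0]],"spin":[0]}'
python3 -m jog '{"jaw":[46],"slide":[[0,-0.04,0]],"spin":[0]}') | bash f.sh
```

```text
t6.95 s=131.6 w=-495.4 z=84.9 Fs=15.7 Fw=0.9 Fz=-2.8 jaw=46.4 g=8.3
t7.05 s=130.2 w=-495.4 z=84.9 Fs=17.2 Fw=1.3 Fz=-1.9 jaw=46.0 g=8.9
t7.15 s=127.6 w=-495.4 z=84.9 Fs=12.7 Fw=0.7 Fz=-1.7 jaw=46.1 g=6.1
t7.25 s=126.3 w=-495.4 z=84.9 Fs=12.6 Fw=1.1 Fz=-1.5 jaw=46.0 g=6.2
```

```bash
(python3 -m jog '{"jaw":[46],"slide":[[0,-0.04,0]],"spin":[0]}'
python3 -m jog '{"jaw":[46],"slide":[[0,-0.04,0]],"spin":[0]}'
python3 -m jog '{"jaw":[46],"slide":[[0,-0.04,0]],"spin":[0]}'
python3 -m jog '{"jaw":[46],"slide":[[0,-0.03,0]],"spin":[0]}'
python3 -m jog '{"jaw":[46],"slide":[[0,0,0]],"spin":[0]}') | bash f.sh
```

```text
t7.35 s=125.1 w=-495.4 z=84.9 Fs=12.2 Fw=1.4 Fz=-2.8 jaw=45.9 g=5.4
t7.45 s=123.5 w=-495.3 z=84.9 Fs=10.2 Fw=1.6 Fz=-0.5 jaw=46.2 g=5.2
t7.55 s=122.2 w=-495.4 z=84.9 Fs=10.3 Fw=0.7 Fz=-2.3 jaw=46.2 g=5.3
t7.65 s=121.4 w=-495.4 z=84.9 Fs=11.9 Fw=0.7 Fz=-1.8 jaw=46.2 g=5.8
t7.75 s=121.3 w=-495.4 z=84.9 Fs=11.0 Fw=0.9 Fz=-2.2 jaw=45.6 g=5.5
```

```bash
(python3 -m jog '{"jaw":[46],"slide":[[0,-0.04,0]],"spin":[0]}'
python3 -m jog '{"jaw":[46],"slide":[[0,0,0]],"spin":[0]}') | bash f.sh
```

```text
t7.85 s=120.6 w=-495.3 z=84.9 Fs=13.3 Fw=1.5 Fz=-2.2 jaw=46.1 g=6.4
t7.95 s=120.5 w=-495.4 z=84.9 Fs=12.8 Fw=0.5 Fz=-2.1 jaw=46.0 g=6.1
```

The force is rising at about the buffer's rate, so the striker is past the catch. I'll ease forward to see if the sear holds.

```bash
(python3 -m jog '{"jaw":[46,46],"slide":[[0,0.05,0],[0,0.05,0]],"spin":[0,0]}'
python3 -m jog '{"jaw":[46],"slide":[[0,0.05,0]],"spin":[0]}'
python3 -m jog '{"jaw":[46],"slide":[[0,0.05,0]],"spin":[0]}'
python3 -m jog '{"jaw":[46],"slide":[[0,0.05,0]],"spin":[0]}'
python3 -m jog '{"jaw":[46],"slide":[[0,0,0]],"spin":[0]}') | bash f.sh
```

```text
t8.15 s=123.0 w=-495.3 z=84.9 Fs=9.9 Fw=2.5 Fz=-0.9 jaw=45.8 g=5.0
t8.25 s=124.5 w=-495.4 z=84.9 Fs=9.7 Fw=1.7 Fz=-1.1 jaw=46.0 g=4.9
t8.35 s=125.1 w=-495.4 z=84.9 Fs=2.6 Fw=0.5 Fz=-0.4 jaw=46.1 g=1.8
t8.45 s=125.3 w=-495.4 z=84.9 Fs=-0.3 Fw=0.1 Fz=0.2 jaw=45.6 g=0.0
t8.55 s=125.1 w=-495.5 z=84.9 Fs=0.7 Fw=-0.1 Fz=-0.4 jaw=46.0 g=0.9
```

```bash
(python3 -m jog '{"jaw":[46],"slide":[[0,0.1,0]],"spin":[0]}'
python3 -m jog '{"jaw":[46,46],"slide":[[0,0.1,0],[0,0.2,0]],"spin":[0,0]}'
python3 -m jog '{"jaw":[46,46,46,46],"slide":[[0,0,0],[0,0,0],[0,0,0],[0,0,0]],"spin":[0,0,0,0]}'
python3 -m jog '{"jaw":[46,46,46,46],"slide":[[0,0,-0.5],[0,0,-0.5],[0,0,-0.5],[0,0,-0.2]],"spin":[0,0,0,0]}') | bash f.sh
python3 - <<'E'
import cv2
from h import *
a=env.grab_frame("top")[205:300,170:325];b=env.grab_frame("side")[165:280,165:250]
k=lambda x,f:cv2.convertScaleAbs(cv2.resize(x[:,:,::-1],None,fx=f,fy=f,interpolation=cv2.INTER_CUBIC),alpha=1.8)
a=k(a,3.4);b=k(b,3)[:a.shape[0]];c=np.zeros((max(a.shape[0],b.shape[0]),a.shape[1]+b.shape[1],3),np.uint8)
c[:a.shape[0],:a.shape[1]]=a;c[:b.shape[0],a.shape[1]:]=b
cv2.imwrite("pics/cocked.png",c)
E
```

```text
t8.65 s=127.7 w=-495.6 z=84.9 Fs=0.2 Fw=0.4 Fz=0.6 jaw=46.2 g=0.0
t8.85 s=137.2 w=-495.7 z=85.0 Fs=-0.3 Fw=0.2 Fz=0.8 jaw=45.6 g=0.0
t9.25 s=137.3 w=-495.6 z=84.9 Fs=-0.3 Fw=0.9 Fz=0.4 jaw=46.1 g=0.0
t9.65 s=137.5 w=-496.4 z=137.3 Fs=-0.9 Fw=-0.7 Fz=0.5 jaw=45.7 g=0.0
```

View pics/cocked.png

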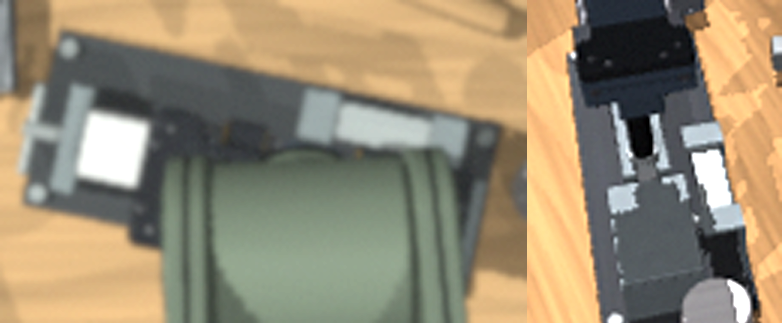

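The side view shows the black handle drawn back close to the cover and standing free, so the striker is cocked. Now I'll close the fingers and move over the trip pad.

```bash
(python3 -m jog '{"jaw":[0,0,0,0,0,0],"slide":[[-0.7,-0.7,0],[-0.83,-0.87,0],[0,0,0],[0,0,0],[0,0,0],[0,0,0]],"spin":[0,0,0,0,0,0]}'
python3 -m jog '{"jaw":[0,0,0,0,0],"slide":[[0,0,0.5],[0,0,0.5],[0,0,0.5],[0,0,0.3],[0,0,0]],"spin":[0,0,0,0,0]}')| bash f.sh
python3 - <<'E'
import cv2
from h import *
print(env.state()["ee_pos"])
b=env.grab_frame("side")[165:280,165:250]
cv2.imwrite("pics/trip.png",cv2.convertScaleAbs(cv2.resize(b[:,:,::-1],None,fx=5,fy=5,interpolation=cv2.INTER_CUBIC),alpha=1.8))
E
```

```text
t10.35 s=90.8 w=-540.6 z=135.6 Fs=1.0 Fw=0.7 Fz=0.2 jaw=1.8 g=0.0
t10.85 s=90.5 w=-540.2 z=80.8 Fs=0.3 Fw=-0.0 Fz=-0.1 jaw=0.5 g=0.0
[546.93880541 -33.40035163  80.82873651]
```

View pics/trip.png

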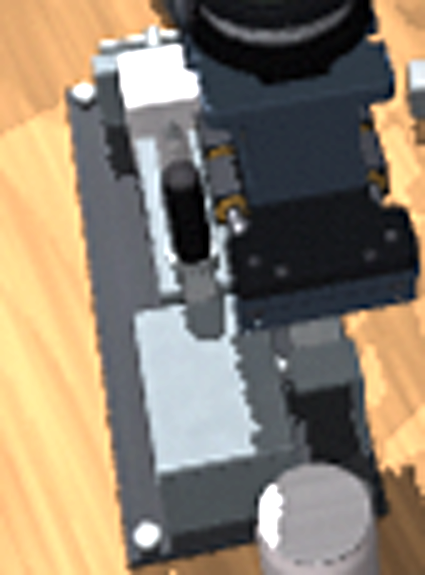

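The handle is at (187,215), back from its start and untouched, with the gripper over the pad. I'll press.

```bash
(python3 -m jog '{"jaw":[0,0],"slide":[[-0.07,0,0.1],[0,0,0.15]],"spin":[0,0]}'
python3 -m jog '{"jaw":[0],"slide":[[0,0,0.1]],"spin":[0]}'
python3 -m jog '{"jaw":[0],"slide":[[0,0,0.07]],"spin":[0]}'
python3 -m jog '{"jaw":[0],"slide":[[0,0,0.07]],"spin":[0]}'
python3 -m jog '{"jaw":[0],"slide":[[0,0,0.07]],"spin":[0]}'
python3 -m jog '{"jaw":[0],"slide":[[0,0,0.05]],"spin":[0]}'
python3 -m jog '{"jaw":[0],"slide":[[0,0,0]],"spin":[0]}')| bash f.sh
```

```text
t11.10 s=90.4 w=-544.6 z=75.2 Fs=-0.1 Fw=-0.6 Fz=-0.2 jaw=0.6 g=0.0
t11.20 s=90.2 w=-543.8 z=71.4 Fs=0.3 Fw=-0.2 Fz=0.9 jaw=0.2 g=0.0
t11.30 s=90.2 w=-543.7 z=69.6 Fs=0.3 Fw=1.9 Fz=8.0 jaw=0.6 g=4.0
t11.40 s=90.2 w=-543.7 z=68.1 Fs=-0.2 Fw=1.9 Fz=7.9 jaw=0.5 g=4.2
t11.50 s=90.2 w=-543.8 z=66.3 Fs=-0.1 Fw=1.9 Fz=9.3 jaw=0.5 g=4.5
t11.60 s=90.2 w=-543.7 z=64.6 Fs=0.1 Fw=0.6 Fz=4.2 jaw=0.2 g=2.1
t11.70 s=90.2 w=-543.8 z=64.2 Fs=-0.5 Fw=0.8 Fz=3.6 jaw=0.5 g=2.1
```

The force dropped from 9 N to 4 N about 5.5 mm down, so the sear has let go. I'll lift clear and check.

```bash
(python3 -m jog '{"jaw":[0,0,0,0,0,0,0,0,0],"slide":[[0,0,0],[0,0,-0.3],[0,0,-0.8],[0,0,-0.9],[0,0,-0.9],[0,0,-0.9],[-0.9,0,0],[-0.9,0,0],[-0.9,0,0]],"spin":[0,0,0,0,0,0,0,0,0]}'
python3 -m jog '{"jaw":[0,0,0,0,0,0],"slide":[[-0.9,0,0],[-0.9,0,0],[-0.9,0,0],[0,0,0],[0,0,0],[0,0,0]],"spin":[0,0,0,0,0,0]}')| bash f.sh
python3 - <<'E'
import cv2
from h import *
b=env.grab_frame("side")[140:290,165:300]
cv2.imwrite("pics/end.png",cv2.convertScaleAbs(cv2.resize(b[:,:,::-1],None,fx=4,fy=4,interpolation=cv2.INTER_CUBIC),alpha=1.8))
E
```

```text
t12.60 s=90.3 w=-625.3 z=178.3 Fs=0.4 Fw=0.3 Fz=-0.3 jaw=0.5 g=0.0
t13.20 s=90.1 w=-704.5 z=177.6 Fs=-0.5 Fw=-0.3 Fz=-0.2 jaw=0.5 g=0.0
```

View pics/end.png

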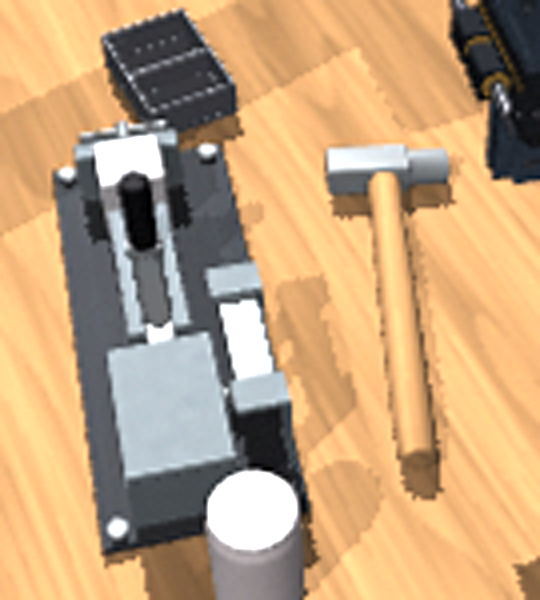

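The handle is forward again, at (133,183) in the crop, and the tray, hammer and can haven't moved. I'll measure the handle's shift in the top view against the start.

Run:
```python
import cv2
from h import *
def m(im):
    g=im.astype(int).sum(2);ys,xs=np.mgrid[0:384,0:512];w=np.clip(110-g,0,None)*(np.hypot(xs-235,ys-256)<9)
    return ray("top",(w*xs).sum()/w.sum(),(w*ys).sum()/w.sum(),118)
new=env.grab_frame("top");old=cv2.imread("pics/top0.png")
d=m(new[:,:,::-1])-m(old);print("forward mm",d@[.225,.974,0],d)
```

```text
forward mm 4.94206190522121 [1.90324738 4.63432366 0.        ]
```

Run:
```python
import cv2
from h import *
S=np.array([.225,.974,0]);h=np.array([524.1,67.6,118])
for n in("top","side"):
    old=cv2.imread(f"pics/{n}0.png").sum(2).astype(np.float32);new=env.grab_frame(n).sum(2).astype(np.float32)
    p0=np.array(proj(n,h));J=np.array(proj(n,h+S*6))-p0
    c=[]
    for g in(old,new):
        # sub-pixel edge profile of the dark post along the projected axis
        t=np.arange(-12,18,.1);L=[]
        for k in np.linspace(-1.5,1.5,7):
            q=np.array([-J[1],J[0]])/np.hypot(*J)*k
            P=(p0+q+np.outer(t/6,J)).astype(np.float32)
            L.append(cv2.remap(g,P[:,0].copy(),P[:,1].copy(),cv2.INTER_LINEAR).ravel())
        L=np.mean(L,0);d=L<130; i=np.argmin(abs(t)+100*(~d)); a=i
        while d[a] and a<len(t)-1:a+=1
        b=i
        while d[b] and b>0:b-=1
        c.append((t[b],t[a]))
    print(n,"edges mm (rear,front) old/new",c)
```

```text
top edges mm (rear,front) old/new [(np.float64(-7.600000000000016), np.float64(7.79999999999993)), (np.float64(-1.7000000000000366), np.float64(12.599999999999913))]
side edges mm (rear,front) old/new [(np.float64(-12.0), np.float64(3.999999999999943)), (np.float64(-12.0), np.float64(7.79999999999993))]
```

```bash
python3 -c "
from workcell import env
print(env.job_done())"
```

```text
the job is handed in; nothing more can be done
None
```

I cocked the striker on its sear, let go, and fired it from the trip pad; the handle then sat about 5–6 mm forward of its start in the top view (the side view gave only about 4 mm), consistent with the pin being fully home. The hammer, tray and can looked unmoved, and the job was handed in at about 13 s with no verdict returned.

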